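Find the unlocked cover plate on the glass bench and push it open

ROBOT

A 7-joint arm with a two-finger parallel gripper is mounted at the origin on the work surface. World frame = base frame: x ahead of the robot, y to its left, z up, the work surface at z = 0. Lengths are in m, angles in rad, forces in N, time in s.
With the tool pointing down it reaches from about 0.425 to 0.95 m from the base axis. Payload 16.7 kg.
Tool frame: the origin (TCP) lies midway between the tips of the shut fingers; the grasp point (between the pads) lies manip.pinch_z behind it (manip.pinch_z is the distance from the TCP to the grasp point, in m); z points along the fingers, y is the line along which they close (so a half turn about z gives the same grasp; the last joint's range is limited). The gripper opens to 94 mm and grips with 3 to 60 N. Pads are 16 mm wide; open, the fingers measure 119 mm over their backs; the gripper's body (75 mm by 177 mm) begins 78 mm behind the grasp point.
Start: joints at [0.959, 0.426, 0.074, 1.606, -0.034, 1.111, -0.067], TCP at [0.301, -0.604, 0.205] pointing down, gripper open.
Joint ranges: [-2.85, 2.85], [-0.5, 2.14], [-1.23, 1.37], [0.21, 2.46], [-1.02, 4.16], [0.16, 2.05], [-2.73, 2.73]. Speed limits (rad/s): [1.89, 1.89, 2.39, 2.39, 3.01, 3.01, 3.01].

INTERFACE

Orientations are given as a unit quaternion [x, y, z, w].
In Python, from plant import manip gives the robot as it stands.
- The arm moves only by the shell command python3 -m jog 'ROWS'. ROWS is a JSON object of lists of equal length, an entry for each row: "delta_rot": the turn, a rotation vector about the tool's x, y, z in degrees, a list of three; "translation": the shift along the tool's x, y, z in mm, a list of three; "grip": the finger opening in mm, from 0 to 94. A call has 1 to 10 rows; each row shifts and turns the commanded pose from where the row before left it, along the tool's axes as they then stand; what a row does not reach is not made up. A row lasts 1/10 s, in which the tool goes at most 50 mm and 8.59 degrees, less where a joint would pass 70% of its speed; a pose out of reach is approached as far as the arm can. A call with a gripper value outside its range is refused whole. The fingers move at their own pace and stop on an object; the grip force is fixed at half the most. Time passes only in rows, so rows that do not move let the fingers close. It gives the time, the measured TCP pose, the force, the opening and the grip force at its end, in the units of the state.
- manip.state(): the state, without advancing time (a new reading comes with each control period).
- manip.grab_frame(name): name is "scene" or "side" or "wrist"; returns a dict with "frame" (384x512x3 uint8, red, green, blue), "camera_matrix" (3x3 intrinsics, pixels), "dist" ([k1, k2, p1, p2, k3] as OpenCV has them; the pictures are not rectified), "camera_from_world" (4x4, takes a point from world to camera coordinates). Camera axes: x right, y up, looking along -z (the intrinsics and any distortion apply to the point x, -y, -z); pixel columns grow to the right and rows downward; lengths in m; the calibration is good to about 2 mm. A picture is of the moment at which its call begins. There is no depth.
- manip.close_job(): hands the job in; it is judged then, once.
The state is a dict: "time_s": time; "qpos": joint angles; "qvel": joint speeds; "effort": joint torques, N m; "tcp_pos": TCP position; "ee_rot": TCP orientation; "ft_force": force on the tool from outside, world axes, zero at the start; "moment": the same for the moment, N m; "width": finger opening in m; "gripper_force": force on a finger pad.
Only numpy, scipy, OpenCV 4.12 (cv2) and the standard library are available. Lean on these libraries where they do the work, as an engineer would, in place of code of your own. Each camera call takes 0.05 s, during which the arm holds its last target. There are 200 camera calls.

TASK

One of the four steel cover plates on the blue service box has been left unlocked: press the orange pads one by one with a fingertip until you find the plate that rocks, then push that plate up and over until it stands fully open against its stop, and leave it so. Do not force the locked plates, pick nothing up, and leave the things standing around where they are.

Things in the scene. Friction and masses are not known exactly. Their poses are not given: they have to be found in the camera images.
- service_box: blue steel box fixed to the bench, 160 mm (its x) by 565 mm (y), 85 mm high; origin: centre of its underside, z up. Four identical steel plates lie flush in its top, 105 mm apart along y (plate 1 at +157.5 mm, 4 at -157.5 mm), each 110 (x) by 84 (y) by 6 mm over its own 117 by 90 mm well, with 55 mm free depth under the free plate
- plate1 (a joint): tilt of plate 1, rad: 0 shut and flush, grows as the padded end goes down into the well and the long end rises; 1.57 upright, 1.75 at its stop (open). The pin lies along the box's y, at box x = +10 mm, 82 mm above the bench. A stiff pin: the free plate stays at any angle it is left at
- plate2 (a joint): tilt of plate 2, rad: 0 shut and flush, grows as the padded end goes down into the well and the long end rises; 1.57 upright, 1.75 at its stop (open). The pin lies along the box's y, at box x = +10 mm, 82 mm above the bench. A stiff pin: the free plate stays at any angle it is left at
- plate3 (a joint): tilt of plate 3, rad: 0 shut and flush, grows as the padded end goes down into the well and the long end rises; 1.57 upright, 1.75 at its stop (open). The pin lies along the box's y, at box x = +10 mm, 82 mm above the bench. A stiff pin: the free plate stays at any angle it is left at
- plate4 (a joint): tilt of plate 4, rad: 0 shut and flush, grows as the padded end goes down into the well and the long end rises; 1.57 upright, 1.75 at its stop (open). The pin lies along the box's y, at box x = +10 mm, 82 mm above the bench. A stiff pin: the free plate stays at any angle it is left at
- plate1_pad (a point): centre of the orange press pad (34 by 70 mm) on top of plate 1, 27 mm from the pin, on its +x side, where the plate extends 45 mm; moves with the plate. A locked plate gives less than 2 mm here; the one free plate (any of the four, looks the same) rocks down at about 1.5 to 3 N
- plate2_pad (a point): centre of the orange press pad (34 by 70 mm) on top of plate 2, 27 mm from the pin, on its +x side, where the plate extends 45 mm; moves with the plate. A locked plate gives less than 2 mm here; the one free plate (any of the four, looks the same) rocks down at about 1.5 to 3 N
- plate3_pad (a point): centre of the orange press pad (34 by 70 mm) on top of plate 3, 27 mm from the pin, on its +x side, where the plate extends 45 mm; moves with the plate. A locked plate gives less than 2 mm here; the one free plate (any of the four, looks the same) rocks down at about 1.5 to 3 N
- plate4_pad (a point): centre of the orange press pad (34 by 70 mm) on top of plate 4, 27 mm from the pin, on its +x side, where the plate extends 45 mm; moves with the plate. A locked plate gives less than 2 mm here; the one free plate (any of the four, looks the same) rocks down at about 1.5 to 3 N
- plate1_edge (a point): middle of the long end's edge of plate 1 (black line), 65 mm from the pin on its -x side, at half thickness; moves with the plate. Pressing this end moves no plate. Once raised, it can be pushed on its underside towards the box's +x, past upright, to the stop
- plate2_edge (a point): middle of the long end's edge of plate 2 (black line), 65 mm from the pin on its -x side, at half thickness; moves with the plate. Pressing this end moves no plate. Once raised, it can be pushed on its underside towards the box's +x, past upright, to the stop
- plate3_edge (a point): middle of the long end's edge of plate 3 (black line), 65 mm from the pin on its -x side, at half thickness; moves with the plate. Pressing this end moves no plate. Once raised, it can be pushed on its underside towards the box's +x, past upright, to the stop
- plate4_edge (a point): middle of the long end's edge of plate 4 (black line), 65 mm from the pin on its -x side, at half thickness; moves with the plate. Pressing this end moves no plate. Once raised, it can be pushed on its underside towards the box's +x, past upright, to the stop
- paperweight: bystander: amber glass paperweight, 42 mm across, 29 mm high, standing on the +y end of the box's top; origin under its centre
- brass_weight: bystander: brass weight, 36 mm across, 24 mm high, standing on the -y end of the box's top; origin under its centre
- paddle: bystander: steel paddle with a wooden handle, 300 mm long, 85 mm wide, 24 mm high, lying on the bench on the robot's left; origin on its underside where handle and shank meet, blade towards its +x
- mug: bystander: blue mug, 80 mm across, 90 mm high, on the left; origin under its centre
- vase: bystander: green glass vase, 90 mm across, 150 mm high, beyond the box; origin under its centre
- frit_jar: bystander: jar with a steel cap, 64 mm across, 85 mm high, beyond the box; origin under its centre
- wood_block: bystander: dark wooden shaping cup, 96 mm across, 50 mm high, with a 160 mm handle towards its -x, on the right; origin under the cup's centre

How it is judged:
By the outcome, as a careful person would: the job done as asked, in the order asked, and still so for the second after the job is handed in, with the robot touching nothing.
It also fails if it takes over 58 s, if anything falls off the work surface, if the arm or the gripper's body presses on something with over 40 N, if the wrist force passes 120 N, or if a joint passes its speed limit or range.

## Working session

There is one attempt and no reset: what is moved stays moved. The work goes in short steps, Python scripts to look and compute and a shell command to move; the robot and the scene stay as the last step left them, time stands still between calls to the robot, and variables do not carry over. Pictures are saved under pics/ and viewed, at most 10 in all, crops included, and the job is handed in when it is done.

```bash
mkdir -p pics; ls
python3 - <<'E'
from plant import manip
import cv2,numpy as np
for n in ["scene","side"]:
    f=manip.grab_frame(n); cv2.imwrite(f"pics/{n}0.png",cv2.resize(f["frame"][:,:,::-1],(800,600),interpolation=cv2.INTER_CUBIC))
    T=f["camera_from_world"];print(n,np.round(np.linalg.inv(T),3).tolist(),f["dist"])
s=manip.state();print(s["tcp_pos"],s["ee_rot"],s["ft_force"],s["time_s"],manip.pinch_z)
E
```

```text
pics
scene [[0.888, -0.284, 0.361, 1.214], [0.459, 0.523, -0.718, -1.234], [0.015, 0.803, 0.596, 1.074], [0.0, 0.0, 0.0, 1.0]] [-0.07021213  0.          0.          0.          0.        ]
side [[-0.962, 0.187, -0.2, 0.335], [-0.274, -0.656, 0.703, 0.987], [0.0, 0.731, 0.683, 1.035], [0.0, 0.0, 0.0, 1.0]] [0.00237533 0.         0.         0.         0.        ]
[ 0.30113569 -0.60366906  0.20484395] [ 9.73348709e-01  2.29329397e-01 -1.82911977e-04 -5.34209249e-04] [ 0.42095774  0.16891769 -1.00361711] 0.1 0.0188
```

View pics/scene0.png

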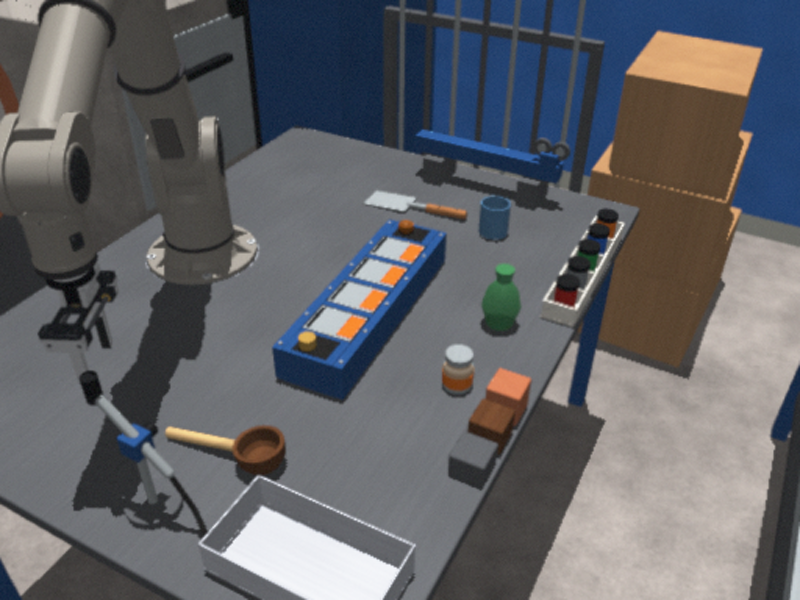

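View pics/side0.png

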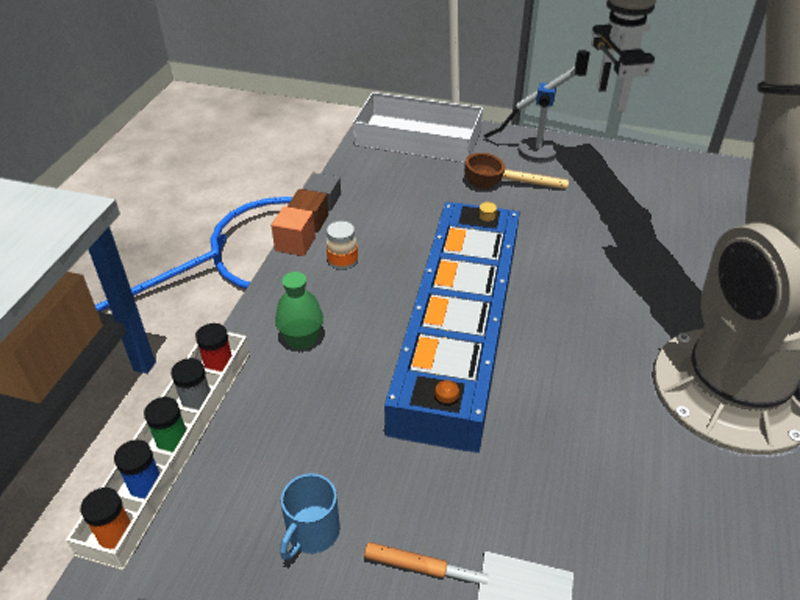

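The box lies ahead of the robot, with the orange pads on the far side (scene pads about (412,250) to (350,327) at 800 px). The amber paperweight is at the far +y end and the brass weight at the -y end. Next I'll locate the pads by colour and fit the box pose.

```bash
cat > h.py <<'E'
from plant import manip
import cv2,numpy as np
from scipy.spatial.transform import Rotation as R
def ray(f,uv):
    T=np.linalg.inv(f["camera_from_world"])
    p=cv2.undistortPoints(np.array(uv,float).reshape(-1,1,2),f["camera_matrix"],np.array(f["dist"])).reshape(-1,2)
    d=np.c_[p[:,0],-p[:,1],-np.ones(len(p))]@T[:3,:3].T
    return T[:3,3],d
def onz(f,uv,z):
    c,d=ray(f,uv); return c+d*((z-c[2])/d[:,2])[:,None]
def proj(f,P):
    T=f["camera_from_world"]; q=np.atleast_2d(P)@T[:3,:3].T+T[:3,3]; q=q*[1,-1,-1]
    return cv2.projectPoints(q,np.zeros(3),np.zeros(3),f["camera_matrix"],np.array(f["dist"]))[0].reshape(-1,2)
E
python3 - <<'E'
from h import *
for n in ["scene","side"]:
    f=manip.grab_frame(n);h=cv2.cvtColor(f["frame"],cv2.COLOR_RGB2HSV)
    m=cv2.inRange(h,(8,200,190),(20,255,255))
    k,l,s,c=cv2.connectedComponentsWithStats(m)
    for i in range(1,k):
        if s[i,4]>40: print(n,s[i].tolist(),np.round(c[i],1),np.round(onz(f,c[i],0.085),4))
E
```

```text
scene [258, 158, 10, 8, 46] [262.5 161.5] [[0.5335 0.1408 0.085 ]]
scene [246, 172, 12, 9, 56] [251.1 175.8] [[0.5407 0.0368 0.085 ]]
scene [233, 187, 12, 10, 65] [238.4 191.5] [[ 0.5471 -0.0681  0.085 ]]
scene [218, 204, 14, 11, 83] [224.1 208.8] [[ 0.5529 -0.1736  0.085 ]]
side [285, 147, 13, 13, 127] [291.1 152.9] [[ 0.5547 -0.1745  0.085 ]]
side [279, 167, 14, 16, 152] [285.3 174.5] [[ 0.5485 -0.0692  0.085 ]]
side [272, 190, 15, 18, 179] [278.9 198.4] [[0.542  0.0356 0.085 ]]
side [264, 216, 16, 19, 215] [271.8 225.2] [[0.5356 0.1406 0.085 ]]
```

Run:
```python
from h import *
a=manip.grab_frame("scene");b=manip.grab_frame("side")
def tri(u,v):
    c,d=ray(a,np.array(u)*.64);e,g=ray(b,np.array(v)*.64);d=d[0];g=g[0]
    s=np.linalg.lstsq(np.c_[d,-g],e-c,rcond=None)[0];return np.round((c+d*s[0]+e+g*s[1])/2,3),np.linalg.norm(c+d*s[0]-e-g*s[1])
print(tri((90,385),(582,62)),tri((135,440),(545,95)),tri((150,505),(540,150)))
# move plan
s=manip.state();t=s["tcp_pos"];Rm=R.from_quat(s["ee_rot"])
for y in (-.1740,):
    print(Rm.as_matrix().round(3).tolist(), (Rm.inv().apply(np.array([.5538,y,.15])-t)*1000).round(1))
    B=R.from_euler('z',.0613)*R.from_euler('x',np.pi)
    print(np.degrees((Rm.inv()*B).as_rotvec()))
```

```text
(array([ 0.379, -0.68 ,  0.253]), np.float64(0.0014636277380194566)) (array([ 0.451, -0.678,  0.161]), np.float64(0.004585664226876838)) (array([ 0.446, -0.686,  0.003]), np.float64(0.0006901176913520335))
[[0.895, 0.446, -0.0], [0.446, -0.895, 0.0], [-0.0, -0.001, -1.0]] [ 417.9 -271.9   55.4]
[-2.90712777e-02  5.97384301e-03  2.30015234e+01]
```

```bash
python3 -m jog '{"translation":[[20,-40,0],[22,-44,0],[22,-44,0],[22,-44,0],[40,-12,0],[40,-12,0],[40,-12,0],[40,-12,0],[40,-12,0],[40,-12,0]],"delta_rot":[[0,0,0],[0,0,0],[0,0,0],[0,0,0],[0,0,0],[0,0,0],[0,0,0],[0,0,0],[0,0,0],[0,0,0]],"grip":[0,0,0,0,0,0,0,0,0,0]}'
cat > m.py <<'E'
# print remaining move (tool axes mm) and turn from state to box-frame target
from h import *
import sys
def go(P):
    s=manip.state();Rm=R.from_quat(s["ee_rot"]);B=R.from_euler('z',.0613)*R.from_euler('x',np.pi)
    print(np.round(s["time_s"],2),s["tcp_pos"].round(4),"F",np.round(s["ft_force"],2),"move",(Rm.inv().apply(np.array(P)-s["tcp_pos"])*1000).round(1),"turn",np.degrees((Rm.inv()*B).as_rotvec()).round(2),"w",round(s["width"],4))
go([float(v) for v in sys.argv[1:4]])
E
python3 m.py .5538 -.1740 .12
```

```text
time_s: 1.3
tcp_pos: [0.4852, -0.2388, 0.2057]
ee_rot: [0.973, 0.229, 0.0, 0.0]
ft_force: [-0.4, -1.4, 0.1]
width: 0.0177
gripper_force: 0.0
1.3 [ 0.4852 -0.2388  0.2057] F [-0.43 -1.42  0.12] move [ 90.3 -27.4  85.7] turn [ 1.000e-02 -2.000e-02  2.299e+01] w 0.0177
```

```bash
python3 -m jog '{"translation":[[30,-9,22],[30,-9,22],[30,-9,22],[0,0,0],[0,0,0],[0,0,0],[0,0,0]],"delta_rot":[[0,0,0],[0,0,0],[0,0,0],[0,0,7.7],[0,0,7.7],[0,0,7.6],[0,0,0]],"grip":[0,0,0,0,0,0,0]}'
python3 m.py .5538 -.1740 .095
```

```text
time_s: 2.0
tcp_pos: [0.5526, -0.1757, 0.1394]
ee_rot: [1.0, 0.03, -0.0, 0.0]
ft_force: [0.5, -0.0, -0.4]
width: 0.0001
gripper_force: 0.0
2.0 [ 0.5526 -0.1757  0.1394] F [ 0.49 -0.03 -0.37] move [ 1.3 -1.6 44.4] turn [ 0.01  0.01 -0.13] w 0.0001
```

```bash
python3 -m jog '{"translation":[[1,-2,35],[0,0,13],[0,0,0]],"delta_rot":[[0,0,0],[0,0,0],[0,0,0]],"grip":[0,0,0]}'
for i in 1 2; do python3 m.py .5538 -.1740 .085; done
python3 -m jog '{"translation":[[0,0,4],[0,0,2],[0,0,0]],"delta_rot":[[0,0,0],[0,0,0],[0,0,0]],"grip":[0,0,0]}'
```

```text
time_s: 2.3
tcp_pos: [0.5521, -0.1734, 0.0897]
ee_rot: [0.999, 0.032, -0.002, -0.001]
ft_force: [0.1, -0.4, 0.7]
width: 0.0003
gripper_force: 0.0
2.3 [ 0.5521 -0.1734  0.0897] F [ 0.12 -0.43  0.75] move [1.7 0.7 4.7] turn [-0.07  0.2   0.15] w 0.0003
2.3 [ 0.5521 -0.1734  0.0897] F [ 0.12 -0.43  0.75] move [1.7 0.7 4.7] turn [-0.07  0.2   0.15] w 0.0003
time_s: 2.6
tcp_pos: [0.5537, -0.1739, 0.086]
ee_rot: [1.0, 0.031, 0.0, 0.0]
ft_force: [0.2, -0.1, -0.7]
width: 0.0003
gripper_force: 0.0
```

```bash
python3 -m jog '{"translation":[[0,0,2],[0,0,0]],"delta_rot":[[0,0,0],[0,0,0]],"grip":[0,0]}'
python3 -m jog '{"translation":[[0,0,2],[0,0,0]],"delta_rot":[[0,0,0],[0,0,0]],"grip":[0,0]}'
```

```text
time_s: 2.8
tcp_pos: [0.554, -0.1739, 0.0839]
ee_rot: [1.0, 0.031, 0.001, 0.0]
ft_force: [2.2, -0.7, 1.8]
width: 0.0003
gripper_force: 1.1
time_s: 3.0
tcp_pos: [0.5539, -0.1738, 0.0816]
ee_rot: [1.0, 0.031, 0.0, 0.0]
ft_force: [3.1, -1.6, 1.4]
width: 0.0007
gripper_force: 1.4
```

```bash
python3 -m jog '{"translation":[[0,0,2],[0,0,0]],"delta_rot":[[0,0,0],[0,0,0]],"grip":[0,0]}'
python3 -m jog '{"translation":[[0,0,2],[0,0,0]],"delta_rot":[[0,0,0],[0,0,0]],"grip":[0,0]}'
```

```text
time_s: 3.2
tcp_pos: [0.5536, -0.1737, 0.0793]
ee_rot: [1.0, 0.031, 0.0, -0.0]
ft_force: [1.7, -1.1, 2.7]
width: 0.0003
gripper_force: 1.3
time_s: 3.4
tcp_pos: [0.5533, -0.1737, 0.0772]
ee_rot: [1.0, 0.031, -0.0, -0.0]
ft_force: [2.0, -0.8, 1.5]
width: 0.0004
gripper_force: 1.1
```

Plate 4 rocks: it's 8 mm down at about 2 N, so it's the free one. I'll keep tilting it.

```bash
python3 -m jog '{"translation":[[0,0,5],[0,0,5],[0,0,5],[0,0,0]],"delta_rot":[[0,0,0],[0,0,0],[0,0,0],[0,0,0]],"grip":[0,0,0,0]}'
python3 - <<'E'
from h import *
f=manip.grab_frame("side");cv2.imwrite("pics/s1.png",cv2.resize(f["frame"][110:230,220:380,::-1],(800,600),interpolation=cv2.INTER_CUBIC))
E
```

```text
time_s: 3.8
tcp_pos: [0.5529, -0.1735, 0.0615]
ee_rot: [1.0, 0.031, -0.001, -0.0]
ft_force: [1.6, -0.0, -0.8]
width: 0.0003
gripper_force: 0.3
```

View pics/s1.png

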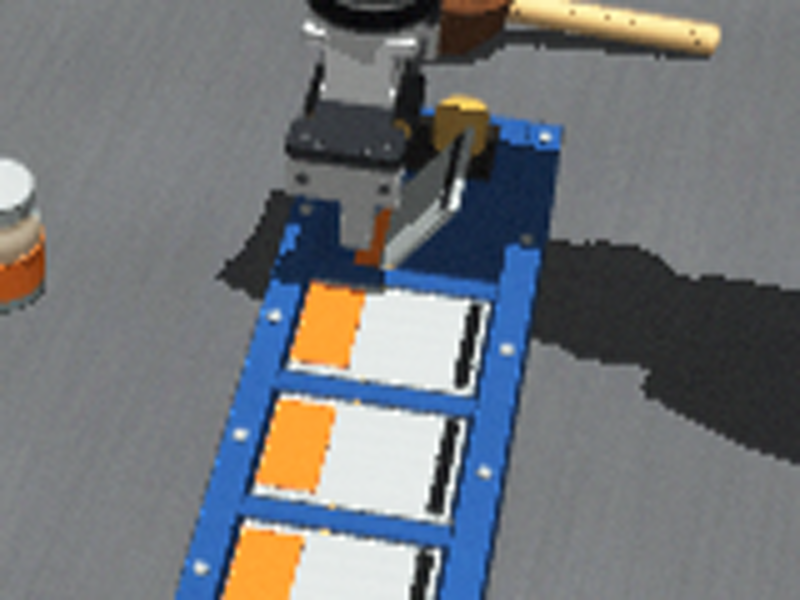

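Plate 4 is tilted about 50°, with its long end raised at crop (465,150). The finger is clear of it. I'll lift, cross over to the -x side and lower behind the plate.

```bash
python3 -m jog '{"translation":[[0,0,-25],[0,0,-40],[0,0,-45],[0,0,-5],[-35,0,0],[-40,0,0],[-42,0,0],[0,0,0],[0,0,30],[0,0,20]],"delta_rot":[[0,0,0],[0,0,0],[0,0,0],[0,0,0],[0,0,0],[0,0,0],[0,0,0],[0,0,0],[0,0,0],[0,0,0]],"grip":[0,0,0,0,0,0,0,0,0,0]}'
python3 m.py .437 -.1812 .105
python3 - <<'E'
from h import *
f=manip.grab_frame("side");cv2.imwrite("pics/s2.png",cv2.resize(f["frame"][90:210,240:400,::-1],(800,600),interpolation=cv2.INTER_CUBIC))
E
```

```text
time_s: 4.85
tcp_pos: [0.4365, -0.1809, 0.1266]
ee_rot: [1.0, 0.031, 0.0, 0.0]
ft_force: [0.4, -0.3, 0.7]
width: 0.0007
gripper_force: 0.0
4.85 [ 0.4365 -0.1809  0.1266] F [ 0.41 -0.28  0.69] move [ 0.4  0.4 21.6] turn [ 0.01 -0.03 -0.01] w 0.0007
```

View pics/s2.png

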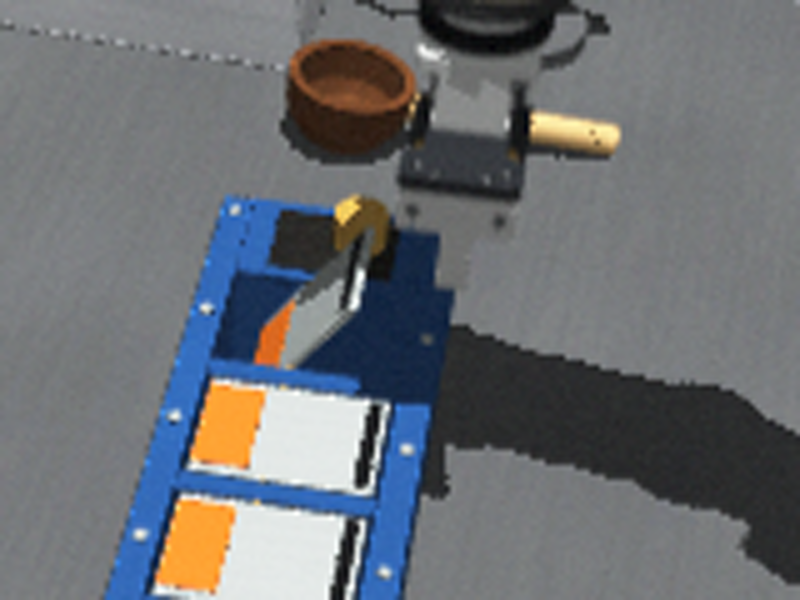

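```bash
python3 -m jog '{"translation":[[0,0,15],[0,0,4],[20,0,0],[20,0,0],[15,0,0],[10,0,0],[7,0,0],[0,0,0]],"delta_rot":[[0,0,0],[0,0,0],[0,0,0],[0,0,0],[0,0,0],[0,0,0],[0,0,0],[0,0,0]],"grip":[0,0,0,0,0,0,0,0]}'
python3 -m jog '{"translation":[[4,0,0],[0,0,0]],"delta_rot":[[0,0,0],[0,0,0]],"grip":[0,0]}'
python3 m.py .5269 -.1757 .107
```

```text
time_s: 5.7
tcp_pos: [0.5091, -0.1763, 0.1085]
ee_rot: [1.0, 0.031, 0.0, -0.0]
ft_force: [0.5, -0.1, 0.0]
width: 0.0004
gripper_force: 0.0
time_s: 5.9
tcp_pos: [0.5126, -0.1763, 0.1086]
ee_rot: [1.0, 0.031, 0.0, -0.0]
ft_force: [0.3, -0.3, -0.8]
width: 0.0006
gripper_force: 0.0
5.9 [ 0.5126 -0.1763  0.1086] F [ 0.31 -0.3  -0.85] move [14.3  0.3  1.6] turn [-0.   -0.01 -0.01] w 0.0006
```

```bash
python3 -m jog '{"translation":[[4,0,0],[0,0,0]],"delta_rot":[[0,0,0],[0,0,0]],"grip":[0,0]}'
python3 -m jog '{"translation":[[3,0,0],[0,0,0]],"delta_rot":[[0,0,0],[0,0,0]],"grip":[0,0]}'
python3 - <<'E'
from h import *
f=manip.grab_frame("side");cv2.imwrite("pics/s3.png",cv2.resize(f["frame"][90:210,240:400,::-1],(800,600),interpolation=cv2.INTER_CUBIC))
E
```

```text
time_s: 6.1
tcp_pos: [0.5167, -0.1761, 0.1086]
ee_rot: [1.0, 0.031, 0.0, 0.0]
ft_force: [-0.5, 0.2, -0.2]
width: 0.0002
gripper_force: 0.2
time_s: 6.3
tcp_pos: [0.519, -0.1759, 0.1084]
ee_rot: [1.0, 0.031, -0.001, -0.0]
ft_force: [-4.5, -0.6, 3.3]
width: 0.0004
gripper_force: 2.4
```

View pics/s3.png

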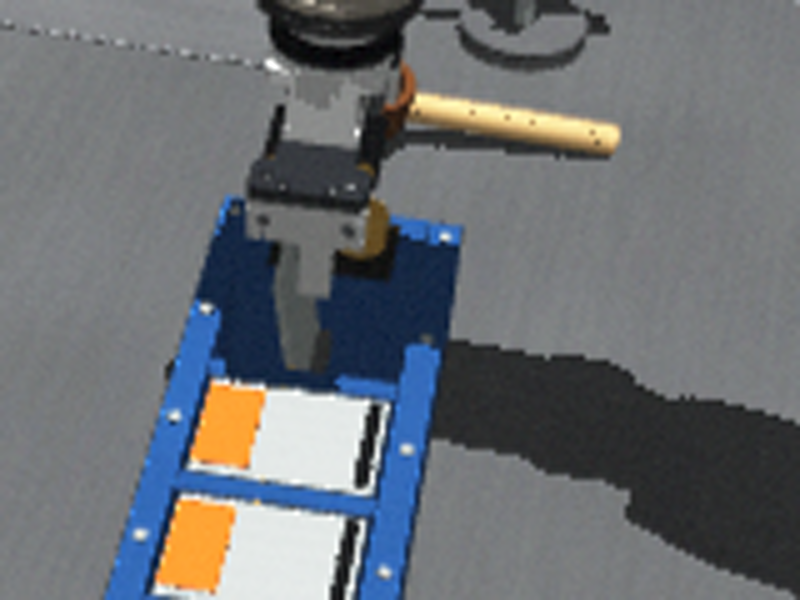

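The plate is past upright now and leaning away from the finger. I'll nudge it on until the force shows the stop.

```bash
for i in 1; do python3 -m jog '{"translation":[[2,0,0],[0,0,0]],"delta_rot":[[0,0,0],[0,0,0]],"grip":[0,0]}'; done
python3 -m jog '{"translation":[[2,0,0],[0,0,0]],"delta_rot":[[0,0,0],[0,0,0]],"grip":[0,0]}'
python3 -m jog '{"translation":[[2,0,0],[0,0,0]],"delta_rot":[[0,0,0],[0,0,0]],"grip":[0,0]}'
```

```text
time_s: 6.55
tcp_pos: [0.5195, -0.1759, 0.1082]
ee_rot: [1.0, 0.03, -0.002, -0.0]
ft_force: [-14.7, 0.4, 11.6]
width: 0.0004
gripper_force: 8.1
time_s: 6.75
tcp_pos: [0.5198, -0.1759, 0.1081]
ee_rot: [1.0, 0.03, -0.004, -0.0]
ft_force: [-24.0, 0.2, 20.4]
width: 0.0004
gripper_force: 14.1
time_s: 6.95
tcp_pos: [0.52, -0.1759, 0.108]
ee_rot: [1.0, 0.03, -0.005, -0.0]
ft_force: [-35.5, 0.8, 32.2]
width: 0.0003
gripper_force: 20.3
```

The force climbs with no motion, so the plate is at its stop. I'll back off, lift clear and check.

```bash
python3 -m jog '{"translation":[[-6,0,0],[-20,0,0],[-40,0,0],[-30,0,0],[0,0,-30],[0,0,-40],[0,0,-40],[0,0,0],[0,0,0]],"delta_rot":[[0,0,0],[0,0,0],[0,0,0],[0,0,0],[0,0,0],[0,0,0],[0,0,0],[0,0,0],[0,0,0]],"grip":[0,0,0,0,0,0,0,0,0]}'
python3 - <<'E'
from h import *
f=manip.grab_frame("side");I=f["frame"][...,::-1].copy()
B=R.from_euler('z',.0613);pin=np.array([.5538,-.174,.082])-B.apply([.027,0,0])
for th in (1.57,1.75):
  for y in(-.042,.042):
    c=B.apply([-.065*np.cos(th),y,.065*np.sin(th)])+pin;print(th,y,(proj(f,c)[0]-[240,90])*5)
cv2.imwrite("pics/s4.png",cv2.resize(I[90:210,240:400],(800,600),interpolation=cv2.INTER_CUBIC))
g=manip.grab_frame("scene");cv2.imwrite("pics/c4.png",cv2.resize(g["frame"][...,::-1],(800,600),interpolation=cv2.INTER_CUBIC))
E
```

```text
time_s: 7.85
tcp_pos: [0.4304, -0.1814, 0.2193]
ee_rot: [1.0, 0.031, 0.001, 0.0]
ft_force: [0.5, 0.2, 0.1]
width: 0.0005
gripper_force: 0.0
1.57 -0.042 [315.47411096 202.41303116]
1.57 0.042 [294.98704479 283.89844969]
1.75 -0.042 [296.92154725 201.38783845]
1.75 0.042 [275.69554225 282.68629127]
```

View pics/s4.png

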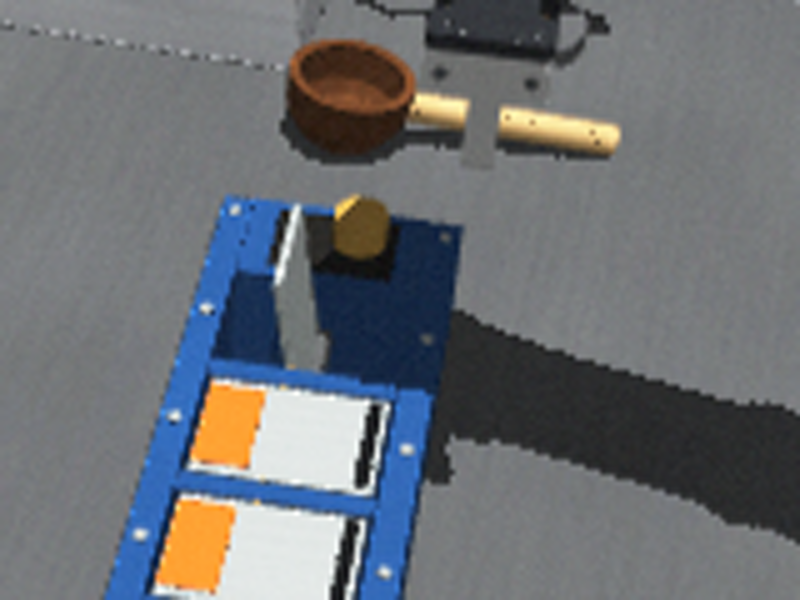

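View pics/c4.png

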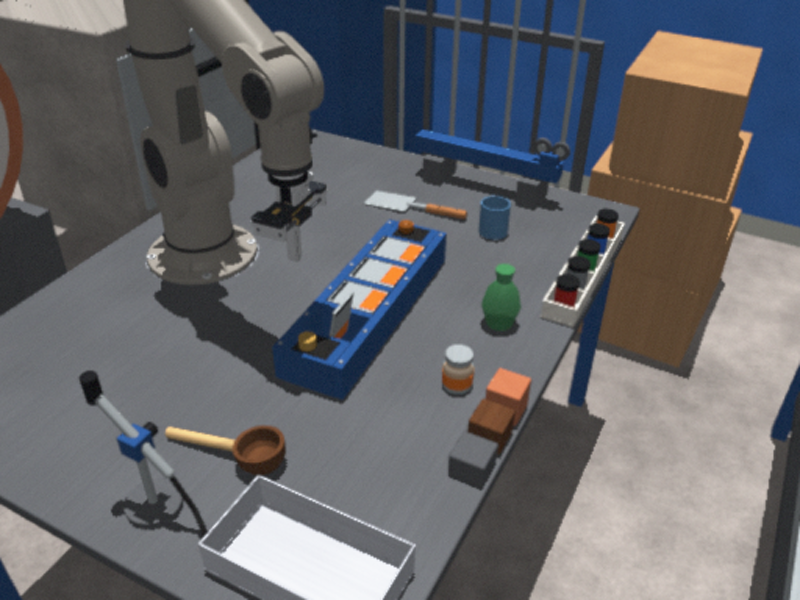

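The plate's top edge is at crop (297,205) to (277,283), which matches the predicted 1.75 rad position of (297,201) to (276,283). Nothing else has moved and the arm is clear, so I'm handing in.

```bash
python3 -c "
from plant import manip
print(manip.close_job())"
```

```text
the job is handed in; nothing more can be done
None
```

Plate 4 was the unlocked one; it now stands fully open against its stop, none of the other plates was touched, nothing else was moved, and the job was handed in at about 8 s.

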